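Flip the stock tags so only the full bins show green

TASK

On the workshop's stock board, flip the hinged tags so that the tags in front of the three full bins have their green face turned up and the tag in front of the empty bin has its red face turned up. Push each wrong tag over gently with the fingers: do not pinch it or press hard on it. Leave the bins and the tools lying about where they are.

Things in the scene. Friction and masses are not known exactly. Their poses are not given: they have to be found in the camera images.
- board: Plywood stock board screwed flat to the bench, 240 x 540 x 12 mm; a dark wooden rail (30 mm wide, top 42 mm above the bench) runs along its near edge. Origin: centre of its underside. z up, y along the rail (to the left), x from rail to bins; yaw within 0.2 rad. Four places at y = -195, -65, 65, 195 mm, each with a tag on the rail (x = -75 mm) and a bin behind it (x = 55 mm).
- tag_a_hinge (a point): Middle of the hinge pin of tag a, on top of the rail, 50 mm above the bench; it stays fixed. The pin runs along the board's x; the point's axes are parallel to the board's. The tag belongs to the bin straight behind it (130 mm away along the board's +x). Which tag stands in which place changes.
- tag_b_hinge (a point): Middle of the hinge pin of tag b, on top of the rail, 50 mm above the bench; it stays fixed. The pin runs along the board's x; the point's axes are parallel to the board's. The tag belongs to the bin straight behind it (130 mm away along the board's +x). Which tag stands in which place changes.
- tag_c_hinge (a point): Middle of the hinge pin of tag c, on top of the rail, 50 mm above the bench; it stays fixed. The pin runs along the board's x; the point's axes are parallel to the board's. The tag belongs to the bin straight behind it (130 mm away along the board's +x). Which tag stands in which place changes.
- tag_d_hinge (a point): Middle of the hinge pin of tag d, on top of the rail, 50 mm above the bench; it stays fixed. The pin runs along the board's x; the point's axes are parallel to the board's. The tag belongs to the bin straight behind it (130 mm away along the board's +x). Which tag stands in which place changes.
- tag_a (a joint): Angle of tag a: 40 g plate, 60 mm along the pin, 4 mm thick, reaching 60 mm from the pin, outer 22 mm white. +0.65: leans to board -y, green up. -0.65: leans to board +y, red up. 0: upright. It leans on a fixed grey cheek (one each side, top 30 mm above the pin) that hides its lower face. Push its white edge; past upright it falls over by itself. Neighbours leaning at each other leave 54 mm.
- tag_b (a joint): Angle of tag b: 40 g plate, 60 mm along the pin, 4 mm thick, reaching 60 mm from the pin, outer 22 mm white. +0.65: leans to board -y, green up. -0.65: leans to board +y, red up. 0: upright. It leans on a fixed grey cheek (one each side, top 30 mm above the pin) that hides its lower face. Push its white edge; past upright it falls over by itself. Neighbours leaning at each other leave 54 mm.
- tag_c (a joint): Angle of tag c: 40 g plate, 60 mm along the pin, 4 mm thick, reaching 60 mm from the pin, outer 22 mm white. +0.65: leans to board -y, green up. -0.65: leans to board +y, red up. 0: upright. It leans on a fixed grey cheek (one each side, top 30 mm above the pin) that hides its lower face. Push its white edge; past upright it falls over by itself. Neighbours leaning at each other leave 54 mm.
- tag_d (a joint): Angle of tag d: 40 g plate, 60 mm along the pin, 4 mm thick, reaching 60 mm from the pin, outer 22 mm white. +0.65: leans to board -y, green up. -0.65: leans to board +y, red up. 0: upright. It leans on a fixed grey cheek (one each side, top 30 mm above the pin) that hides its lower face. Push its white edge; past upright it falls over by itself. Neighbours leaning at each other leave 54 mm.
- bin_full_a: Loose open blue plastic bin, 100 x 100 x 50 mm, FULL of wooden dowels heaped to the rim (57 mm). Origin: centre of its underside, 12 mm above the bench (it stands on the board). Which bin stands in which place changes.
- bin_full_b: Loose open blue plastic bin, 100 x 100 x 50 mm, FULL of small wooden balls heaped to just above the rim (61 mm). Origin: centre of its underside, 12 mm above the bench (it stands on the board). Which bin stands in which place changes.
- bin_full_c: Loose open blue plastic bin, 100 x 100 x 50 mm, FULL of wooden toy wheels heaped to just above the rim (56 mm). Origin: centre of its underside, 12 mm above the bench (it stands on the board). Which bin stands in which place changes.
- bin_empty: Loose open blue plastic bin, 100 x 100 x 50 mm, EMPTY, bare blue floor. Origin: centre of its underside, 12 mm above the bench (it stands on the board). Which bin stands in which place changes.
- screwdriver: Loose screwdriver with orange handle, 200 mm long, lying on the bench left of the board. A bystander. Origin: middle of its underside; x along it.
- chisel: Loose chisel, black handle and steel blade, 250 mm long, 28 mm high, lying on the bench right of the board. A bystander. Origin: on the bench under the joint of handle and blade; x towards the blade.
- wax_tin: Loose yellow tin with a pale lid, 64 mm across, 45 mm tall, standing on the bench left of the board. A bystander. Origin: centre of its underside.
Not all that is in view belongs to the job. Leave any orange or turquoise look-alike of the bin_empty alone.

How it is judged:
At the end, for the whole second after the job is handed in: Each tag in front of a full bin (the bin within 150 mm of its hinge) reads more than +0.5 rad (green up), the tag in front of the empty bin less than -0.5 rad (red up), and all tags are at rest (under 0.2 rad/s) ((((horizontal distance between tag_a_hinge and bin_full_a below 0.15 m or horizontal distance between tag_a_hinge and bin_full_b below 0.15 m or horizontal distance between tag_a_hinge and bin_full_c below 0.15 m) and value of joint tag_a above 0.5 rad) or (horizontal distance between tag_a_hinge and bin_empty below 0.15 m and value of joint tag_a below -0.5 rad)) and velocity of joint tag_a between -0.2 and 0.2 rad/s and (((horizontal distance between tag_b_hinge and bin_full_a below 0.15 m or horizontal distance between tag_b_hinge and bin_full_b below 0.15 m or horizontal distance between tag_b_hinge and bin_full_c below 0.15 m) and value of joint tag_b above 0.5 rad) or (horizontal distance between tag_b_hinge and bin_empty below 0.15 m and value of joint tag_b below -0.5 rad)) and velocity of joint tag_b between -0.2 and 0.2 rad/s and (((horizontal distance between tag_c_hinge and bin_full_a below 0.15 m or horizontal distance between tag_c_hinge and bin_full_b below 0.15 m or horizontal distance between tag_c_hinge and bin_full_c below 0.15 m) and value of joint tag_c above 0.5 rad) or (horizontal distance between tag_c_hinge and bin_empty below 0.15 m and value of joint tag_c below -0.5 rad)) and velocity of joint tag_c between -0.2 and 0.2 rad/s and (((horizontal distance between tag_d_hinge and bin_full_a below 0.15 m or horizontal distance between tag_d_hinge and bin_full_b below 0.15 m or horizontal distance between tag_d_hinge and bin_full_c below 0.15 m) and value of joint tag_d above 0.5 rad) or (horizontal distance between tag_d_hinge and bin_empty below 0.15 m and value of joint tag_d below -0.5 rad)) and velocity of joint tag_d between -0.2 and 0.2 rad/s); the robot touches nothing.
It fails at once if a tag was pinched or pressed hard (more than 15 N between fingers and tag) (contact force between the fingers and tag_a above 15 N or contact force between the fingers and tag_b above 15 N or contact force between the fingers and tag_c above 15 N or contact force between the fingers and tag_d above 15 N).
It fails at once if a bin was moved or lifted (more than 20 mm) (distance of any of bin_full_a, bin_full_b, bin_full_c, bin_empty from where it was at the start of the episode above 0.02 m).
It fails at once if the screwdriver, chisel or tin was moved or lifted (more than 20 mm) (distance of any of screwdriver, chisel, wax_tin from where it was at the start of the episode above 0.02 m).
It also fails if it takes over 56 s, if anything falls off the work surface, if the arm or the gripper's body presses on something with over 40 N, if the wrist force passes 120 N, or if a joint passes its speed limit or range.

ROBOT

A 6-joint arm with a two-finger parallel gripper is mounted at the origin on the work surface. World frame = base frame: x ahead of the robot, y to its left, z up, the work surface at z = 0. Lengths are in m, angles in rad, forces in N, time in s.
With the tool pointing down it reaches from about 0.25 to 0.725 m from the base axis. Payload 4 kg.
Tool frame: the origin (TCP) lies midway between the tips of the shut fingers; the grasp point (between the pads) lies 19 mm behind it; z points along the fingers, x is the direction in which the jaws open and shut, and the axes are right-handed (so a half turn about z gives the same grasp; the last joint's range is limited). The gripper opens to 85 mm and grips with 20 to 120 N. Pads are 22 mm wide; open, the fingers measure 114 mm over their backs; the gripper's body (76 mm by 85 mm) begins 54 mm behind the grasp point. The pads swing forward as they close: fully open they stand 13 mm farther back than shut.
Start: joints at [1.262, 0.241, 0.005, 1.335, 0, 1.571], TCP at [0.152, 0.476, 0.207] pointing down, gripper open.
Joint ranges: [-2.72, 2.72], [-1.05, 1.87], [-1.09, 1.28], [-1.99, 2.15], [-1.42, 1.44], [-3.14, 3.14]. Speed limits (rad/s): [2.79, 2.79, 3.14, 3.14, 3.14, 3.14].

INTERFACE

Orientations are given as a unit quaternion [x, y, z, w].
In Python, from workcell import bot, vision, ticket gives the robot as it stands.
- The arm moves only by the tool play_rows, never from a script. Its argument "deltas" is one flat list of numbers, 5 for each row, row after row: the opening, from 0 (shut) to 1 (fully open), then the shift along the tool's x, y, z in units of 60 mm (1.0 is 60 mm), then the turn about the tool's z in degrees. A call has 1 to 12 rows; each row shifts and turns the pose as measured when the row begins, along the tool's axes as they then stand; what a row does not reach is not made up. A row lasts 1/8 s, in which the tool goes at most 62.5 mm and 10.7 degrees, less where a joint would pass 70% of its speed; a pose out of reach is approached as far as the arm can. A call is refused whole if a number of a shift passes 1 or a number of a turn 10.7, either way. A call with a gripper value outside its range is refused whole. The fingers move at their own pace and stop on an object; the grip force is fixed at half the most. Time passes only in rows, so rows that do not move let the fingers close. It gives the time, the measured TCP pose, the force and the opening at its end, in the units of the state.
- bot.get_obs(): the state, without advancing time (a new reading comes with each control period).
- vision.camera(name): name is "scene" or "top" or "wrist"; returns a dict with "color" (400x640x3 uint8, blue, green, red), "intrinsics" (3x3 intrinsics, pixels), "rvec" (rotation vector, rad) and "tvec" (3), from world to camera coordinates, as OpenCV has them. Camera axes: x right, y down, z forward; pixel columns grow to the right and rows downward; lengths in m; the calibration is good to about 2 mm. The wrist camera is an equidistant fisheye: a pixel r from the principal point sees the ray r / f radians off the axis. A picture is of the moment at which its call begins. There is no depth.
- ticket.job_done(): hands the job in, once; it reports no verdict.
The state is a dict: "clock": time; "joint_pos": joint angles; "joint_vel": joint speeds; "tau": joint torques, N m; "eef_pos": TCP position; "tool_rot": TCP orientation; "ft_force": force on the tool from outside, world axes, zero at the start; "ft_torque": the same for the moment, N m; "grip_width": finger opening in m.
Only numpy, scipy, OpenCV 4.12 (cv2) and the standard library are available. Lean on these libraries where they do the work, as an engineer would, in place of code of your own. Each camera call takes 0.05 s, during which the arm holds its last target. There are 200 camera calls.

## Working session

There is one attempt and no reset: what is moved stays moved. The work goes in short steps, Python scripts to look and compute and a tool call to move; the robot and the scene stay as the last step left them, time stands still between calls to the robot, and variables do not carry over. Pictures are saved under pics/ and viewed, about 8 in all and at most 12, crops included, and the job is handed in when it is done.

Besides the shell and the picture viewer there is one more tool, called after "Request:" in YAML: its name, and indented under it one key for each argument. play_rows: Moves the arm, as the interface text tells. Its arguments: {"type":"object","properties":{"deltas":{"type":"array"}},"required":["deltas"]}

```bash
mkdir -p pics
python3 - <<'E'
from workcell import bot,vision
import cv2,pickle
d={}
for n in("top","scene"):
    c=vision.camera(n);d[n]=c;cv2.imwrite(f"pics/{n}0.png",c["color"]);print(n,c["intrinsics"].tolist(),c["rvec"],c["tvec"])
pickle.dump(d,open("c0.pkl","wb"))
o=bot.get_obs();print(o)
E
```

```text
top [[453.3459732346119, 0.0, 317.60656290953597], [0.0, 453.3459732346119, 202.0930113223185], [0.0, 0.0, 1.0]] [ 2.14203391 -2.06503088  0.21819767] [-0.00901445  0.60182376  1.22628895]
scene [[471.37152820022425, 0.0, 327.50344726531], [0.0, 471.37152820022425, 196.89724026894493], [0.0, 0.0, 1.0]] [ 1.8285759   1.83703036 -0.62764713] [-0.0143889  -0.42445583  1.83341082]
{'clock': 0.1, 'joint_pos': array([1.26200862e+00, 2.41339934e-01, 3.84981523e-03, 1.33519034e+00,
       7.54349939e-06, 1.57079265e+00]), 'joint_vel': array([ 0.00108972, -0.0012361 ,  0.00452605, -0.00092855, -0.00105953,
       -0.00064987]), 'tau': array([ 7.45053621e-04, -3.73136759e+01,  2.53009880e+01,  1.08577078e-02,
        3.47011439e-05, -4.85871524e-06]), 'eef_pos': array([0.15176358, 0.47576894, 0.20619738]), 'tool_rot': array([ 8.07433976e-01,  5.89957190e-01, -7.62884330e-04,  5.52731121e-04]), 'ft_force': array([-0.64914554, -0.23127121,  1.13505017]), 'ft_torque': array([ 0.00226335, -0.02610483, -0.03638636]), 'grip_width': 0.08538143134145272}
```

View pics/top0.png

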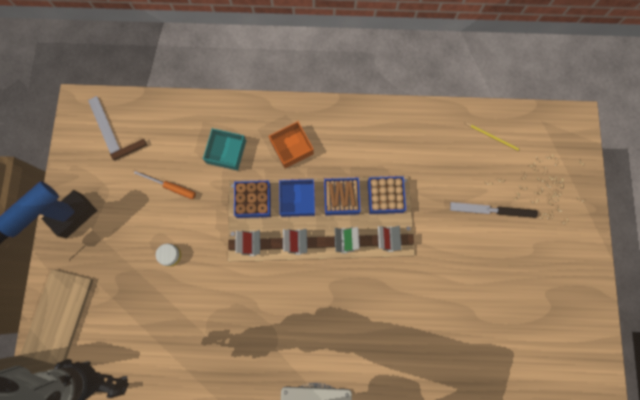

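View pics/scene0.png

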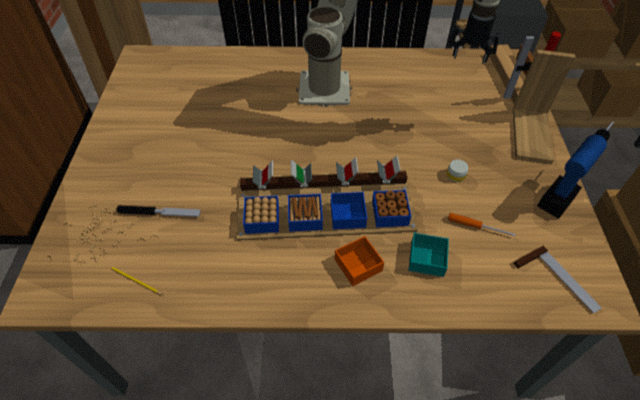

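Top view: bins from left are wheels (252,198), empty (297,197), dowels (341,196) and balls (386,194). The tags in front look red (248,242), red (295,240), green (347,239) and red (389,238). The orange (291,145) and turquoise (225,149) look-alikes aren't on the board, so the blue bin at (297,197) is the empty one. I'll fit the board and check it in a crop.

```bash
cat > h.py <<'E'
import numpy as np,cv2,pickle
def proj(c,P):
    return cv2.projectPoints(np.asarray(P,float).reshape(-1,3),c["rvec"],c["tvec"],c["intrinsics"],None)[0].reshape(-1,2)
def plane(c,uv,z):
    R=cv2.Rodrigues(c["rvec"])[0];o=-R.T@c["tvec"].ravel()
    r=R.T@np.linalg.inv(c["intrinsics"])@np.r_[uv,1];return o+r*(z-o[2])/r[2]
def b2w(p,P):
    x,y,a=p;P=np.asarray(P,float).reshape(-1,3);ca,sa=np.cos(a),np.sin(a)
    return np.c_[x+ca*P[:,0]-sa*P[:,1],y+sa*P[:,0]+ca*P[:,1],P[:,2]]
E
python3 - <<'E'
from h import *
d=pickle.load(open("c0.pkl","rb"));c=d["top"]
uv=[(252,198),(297,197.5),(341.5,196),(386.5,194.5)]
W=np.array([plane(c,q,.062)[:2] for q in uv]);print(W.round(3))
Y=np.array([195,65,-65,-195])/1000
sl=np.polyfit(Y,W,1);a=np.arctan2(-sl[0,0],sl[0,1]);print("spacing scale",np.hypot(*sl[0]))
e=np.array([np.cos(a),np.sin(a)]);p=np.r_[W.mean(0)-.055*e,a];print(p)
np.save("p.npy",p)
for n,(x0,y0,x1,y1) in {"top":(220,165,425,265),"scene":(230,150,420,245)}.items():
    s=4;im=cv2.resize(d[n]["color"][y0:y1,x0:x1],None,fx=s,fy=s,interpolation=cv2.INTER_CUBIC)
    f=lambda P:np.round((proj(d[n],b2w(p,P))-[x0-.5,y0-.5])*s).astype(int)
    cv2.polylines(im,[f([[i*.12,j*.27,.012] for i,j in((-1,-1),(1,-1),(1,1),(-1,1))])],True,(0,255,255),1)
    for y in Y:
        cv2.polylines(im,[f([[-.075-.03,y,.05],[-.075+.03,y,.05]])],False,(255,255,0),1)
        for sg in(-1,1): cv2.polylines(im,[f([[-.075+i*.03,y+sg*.0363,.05+.0478] for i in(-1,1)])],False,(255,0,255),1)
    cv2.imwrite(f"pics/{n}1.png",im)
E
python3 -c "
import cv2,numpy as np
a=cv2.imread('pics/top1.png');b=cv2.imread('pics/scene1.png')[:,:760]
w=max(a.shape[1],b.shape[1]);P=lambda i:cv2.copyMakeBorder(i,0,0,0,w-i.shape[1],0);o=np.vstack([P(a),P(b)]);o=cv2.resize(o,None,fx=.74,fy=.74);print(o.shape);cv2.imwrite('pics/both1.png',o)"
```

```text
[[ 0.608  0.201]
 [ 0.614  0.072]
 [ 0.623 -0.055]
 [ 0.632 -0.183]]
spacing scale 0.9871119021848019
[0.56408157 0.00545325 0.06350642]
(577, 607, 3)
```

View pics/both1.png

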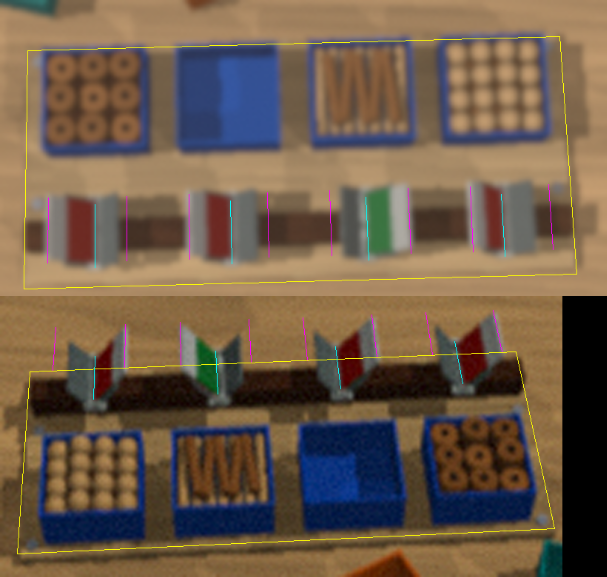

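The crop confirms it. Tags on the wheels bin (far left in the top view) and the balls bin (far right) are red-up and wrong. Empty/red and dowels/green are already right. The model overlay fits. Both wrong tags need a push toward board -y. First I'll shut the fingers and align the tool with the board.

Request:
play_rows:
  deltas: [0,0,0,0,10,0,0,0,0,10,0,0,0,0,10,0,0,0,0,10,0,0,0,0,10,0,0,0,0,10,0,0,0,0,9,0,0,0,0,0]

```text
clock: 1.1
eef_pos: [0.1507, 0.4726, 0.2018]
tool_rot: [1.0, 0.01, -0.002, 0.006]
ft_force: [-0.0, -0.2, -0.1]
grip_width: 0.0002
```

```bash
cat > st.py <<'E'
from h import *
from workcell import bot
from scipy.spatial.transform import Rotation as Ro
o=bot.get_obs();R=Ro.from_quat(o["tool_rot"]).as_matrix();p=np.load("p.npy")
print(o["clock"],o["eef_pos"].round(4),"w",round(o["grip_width"],3),"F",o["ft_force"].round(2))
print("tool x heading - board yaw deg",np.degrees(np.arctan2(R[1,0],R[0,0])-p[2]).round(2))
for n,T in {"L":[-.075,.195+.0363+.04,.088],"R":[-.075,-.195+.0363+.027,.088]}.items():
    w=b2w(p,[T])[0];print(n,w.round(4),"tool mm",((R.T@(w-o["eef_pos"]))*1000).round(1))
E
python3 st.py
```

```text
1.1 [0.1507 0.4726 0.2018] w 0.0 F [-0.   -0.19 -0.07]
tool x heading - board yaw deg -2.53
L [0.472  0.2714 0.088 ] tool mm [317.8 206.  114.9]
R [ 0.4976 -0.1307  0.088 ] tool mm [335.5 608.6 119.5]
```

Request:
play_rows:
  deltas: [0,0.53,0.34,0,-2.5,0,0.53,0.34,0,0,0,0.53,0.34,0,0,0,0.53,0.34,0,0,0,0.53,0.34,0,0,0,0.53,0.34,0,0,0,0.53,0.34,0,0,0,0.53,0.34,0,0,0,0.53,0.34,0,0,0,0.4,0.25,0,0,0,0,0,0,0]

```text
clock: 2.48
eef_pos: [0.4835, 0.2915, 0.1988]
tool_rot: [0.999, 0.05, -0.004, 0.007]
ft_force: [0.2, -0.1, 0.4]
grip_width: 0.0002
```

```bash
python3 st.py
```

```text
2.475 [0.4835 0.2915 0.1988] w 0.0 F [ 0.22 -0.05  0.39]
tool x heading - board yaw deg 2.1
L [0.472  0.2714 0.088 ] tool mm [-12.4  17.2 111.2]
R [ 0.4976 -0.1307  0.088 ] tool mm [-27.2 419.9 117. ]
```

Request:
play_rows:
  deltas: [0,-0.1,0,0.45,2,0,-0.1,0,0.45,0,0,0,0,0.4,0,0,0,0,0.35,0,0,0,0,0.2,0,0,0,0,0,0]

```text
clock: 3.22
eef_pos: [0.4661, 0.2908, 0.0846]
tool_rot: [0.999, 0.039, -0.006, 0.007]
ft_force: [-0.5, 0.4, -0.4]
grip_width: 0.0003
```

```bash
python3 st.py; python3 -c "
from workcell import vision;import cv2
cv2.imwrite('pics/w2.png',vision.camera('wrist')['color'])
a=vision.camera('scene')['color'][120:245,230:430];cv2.imwrite('pics/s2.png',cv2.resize(a,None,fx=4,fy=4,interpolation=2))"
```

```text
3.225 [0.4661 0.2908 0.0846] w 0.0 F [-0.49  0.43 -0.4 ]
tool x heading - board yaw deg 0.83
L [0.472  0.2714 0.088 ] tool mm [ 4.4 19.8 -3.2]
R [ 0.4976 -0.1307  0.088 ] tool mm [ -1.5 422.7   2.4]
```

View pics/s2.png

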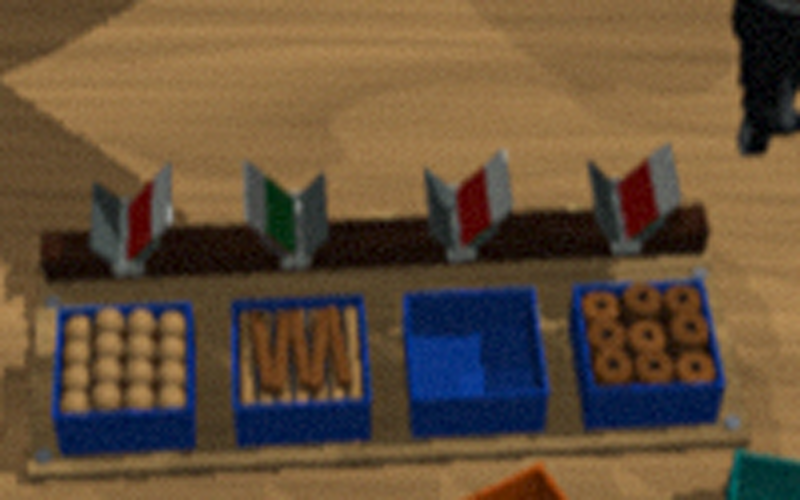

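The fingertips are at (755,150), beyond the leaning edge of the wheels tag (670,165) and clear of it. I'll sweep gently toward board -y.

Request:
play_rows:
  deltas: [0,0.05,0.2,-0.07,0,0,0,0.2,0,0,0,0,0.15,0,0,0,0,0.09,0,0,0,0,0.09,0,0,0,0,0.09,0,0,0,0,0.09,0,0,0,0,0.09,0,0,0,0,0.09,0,0,0,0,0.09,0,0,0,0,0.09,0,0,0,0,0.09,0,0]

```text
clock: 4.82
eef_pos: [0.4789, 0.2052, 0.094]
tool_rot: [0.999, 0.039, -0.002, 0.005]
ft_force: [0.2, -0.5, -0.3]
grip_width: 0.0001
```

```bash
python3 st.py
```

```text
4.825 [0.4789 0.2052 0.094 ] w 0.0 F [ 0.24 -0.52 -0.26]
tool x heading - board yaw deg 0.8
L [0.472  0.2714 0.088 ] tool mm [ -1.7 -66.6   5.3]
R [ 0.4976 -0.1307  0.088 ] tool mm [ -7.4 336.3   9.5]
```

Request:
play_rows:
  deltas: [0,0,0.09,0,0,0,0,0.09,0,0,0,0,0.09,0,0,0,0,0.09,0,0,0,0,0,0,0,0,0,0,0,0]

```text
clock: 5.58
eef_pos: [0.4808, 0.1817, 0.0943]
tool_rot: [0.999, 0.038, -0.002, 0.005]
ft_force: [-0.1, 0.2, 0.1]
grip_width: -0.0001
```

```bash
python3 st.py; python3 -c "
from workcell import vision;import cv2
a=vision.camera('scene')['color'][120:245,230:430];cv2.imwrite('pics/s3.png',cv2.resize(a,None,fx=4,fy=4,interpolation=2))"
```

```text
5.575 [0.4808 0.1817 0.0943] w -0.0 F [-0.12  0.19  0.13]
tool x heading - board yaw deg 0.76
L [0.472  0.2714 0.088 ] tool mm [ -1.9 -90.2   5.4]
R [ 0.4976 -0.1307  0.088 ] tool mm [ -7.2 312.7   9.5]
```

View pics/s3.png

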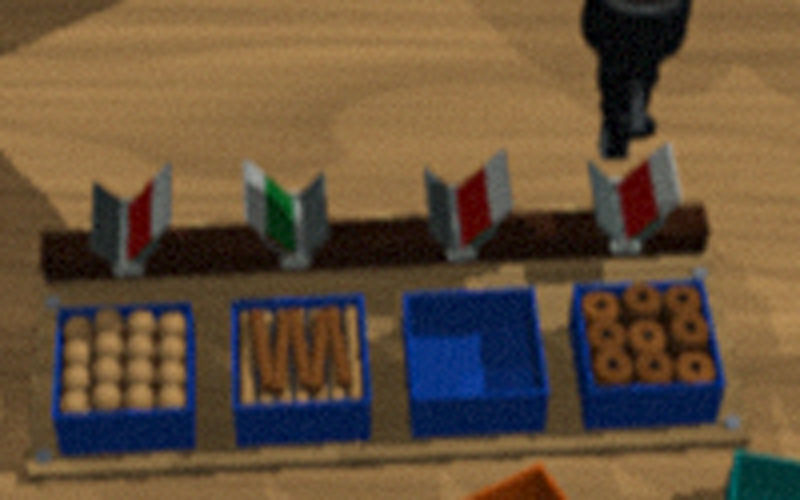

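Run:
```python
from h import *
from workcell import vision
d=pickle.load(open("c0.pkl","rb"));p=np.load("p.npy");c=d["scene"]
f=lambda w:((proj(c,w)-[230,120])*4).round(0).tolist()
print("tcp",f([.4808,.1817,.0943]))
for z,y in((.05,0),(.0978,.0363)):
  for dx in(-.03,.03): print(z,dx,f(b2w(p,[[-.075+dx,.195+y,z]])))
R=cv2.Rodrigues(c["rvec"])[0];print("campos",-R.T@c["tvec"].ravel())
for n in("top","scene"):
  c=vision.camera(n)
  x,y,X,Y=((220,165,425,265) if n=="top" else (340,110,440,200));s=3.8 if n=="top" else 6
  cv2.imwrite(f"pics/{n}4.png",cv2.resize(c["color"][y:Y,x:X],None,fx=s,fy=s,interpolation=2))
c=vision.camera("top")
print("tcp top",((proj(c,[.4808,.1817,.0943])-[220,165])*3.8).tolist())
```

```text
tcp [[606.0, 173.0]]
0.05 -0.03 [[612.0, 179.0]]
0.05 0.03 [[623.0, 236.0]]
0.0978 -0.03 [[664.0, 137.0]]
0.0978 0.03 [[676.0, 193.0]]
campos [1.46933424 0.00438865 1.1759263 ]
tcp top [[130.11201929563293, 288.1635185836593]]
```

View pics/top4.png

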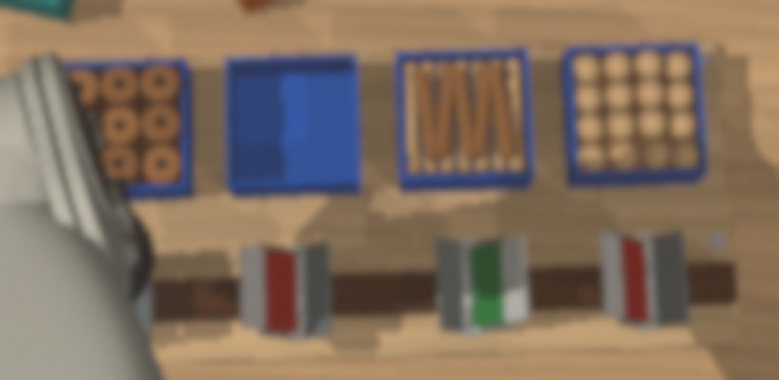

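Run:
```python
from h import *
d=pickle.load(open("c0.pkl","rb"));c=d["scene"]
print("s2 tcp",((proj(c,[.4661,.2908,.0846])-[230,120])*4).round(0))
print("now",((proj(c,[[.4808,.1817,.0943],[.4808,.1817,.115],[.465,.1817,.0943]])-[340,110])*6).round(0))
```

```text
s2 tcp [[742. 169.]]
now [[249. 320.]
 [253. 292.]
 [247. 297.]]
```

View pics/scene4.png

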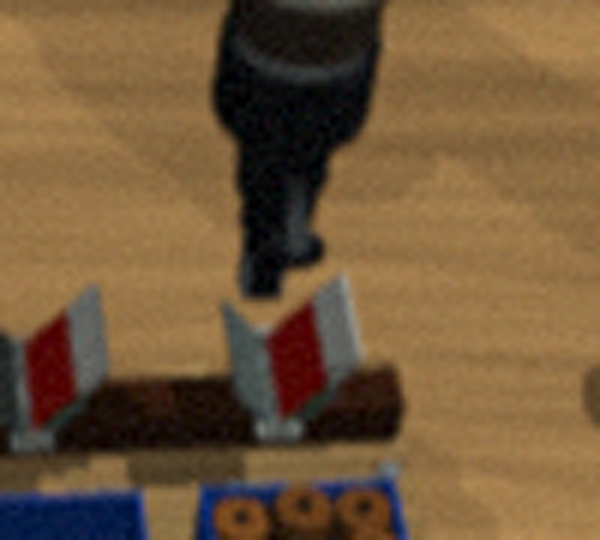

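Run:
```python
from h import *
from workcell import vision
c=vision.camera("wrist");pickle.dump(c,open("cw.pkl","wb"))
K=c["intrinsics"];R=cv2.Rodrigues(c["rvec"])[0];t=c["tvec"].ravel();p=np.load("p.npy")
def fp(P):
    X=R@np.asarray(P)+t;th=np.arctan2(np.hypot(X[0],X[1]),X[2]);r=K[0,0]*th/np.hypot(X[0],X[1]);return K[0,2]+X[0]*r,K[1,2]+X[1]*r
print("f",K[0,0],"cam",-R.T@t, "axis",R[2])
im=c["color"].copy()
def dot(P,col,n):
    u=fp(P);print(n,np.round(u));cv2.circle(im,(int(u[0]),int(u[1])),3,col,-1)
dot([.4808,.1817,.0943],(0,255,255),"tcp")
for y in(.195,.065):
  for dx in(-.03,.03):
    dot(b2w(p,[[-.075+dx,y+.0363,.0978]])[0],(255,0,255),"edge");dot(b2w(p,[[-.075+dx,y,.05]])[0],(255,255,0),"hinge")
cv2.imwrite("pics/w5.png",im)
```

```text
f 309.70691628693146 cam [0.47729366 0.24839657 0.26082044] axis [ 0.01727837 -0.26743712 -0.96342039]
tcp [321. 237.]
edge [261. 151.]
hinge [276. 195.]
edge [373. 152.]
hinge [361. 196.]
edge [272. 344.]
hinge [283. 339.]
edge [359. 346.]
hinge [351. 341.]
```

View pics/w5.png

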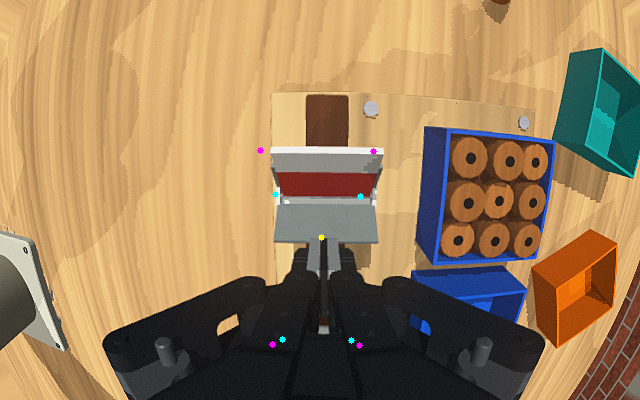

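Measured, but not what I expected. The tag is unmoved. In the scene crop the fingertip is at (262,297) where the TCP projects to (249,320), so the real tips sit roughly 17 mm higher than the TCP reading and passed over the edge. The wrist view also puts the board about 6 mm further in +x. I'll go back over, come down lower and repeat slowly.

Request:
play_rows:
  deltas: [0,0,0,-0.4,0,0,0,-0.4,-0.1,0,0,0,-0.4,0,0,0,0,-0.4,0,0,0,0,-0.4,0,0,0,0,-0.15,0.3,0,0,0,0,0.3,0,0,0,0,0.3,0,0,0,0,0,0]

```text
clock: 6.95
eef_pos: [0.4724, 0.2916, 0.0689]
tool_rot: [0.999, 0.039, -0.002, 0.005]
ft_force: [-1.1, -0.1, 1.0]
grip_width: 0.0002
```

```bash
python3 st.py
python3 - <<'E'
from h import *
from workcell import vision,bot
c=vision.camera("scene");o=bot.get_obs()["eef_pos"]
print(((proj(c,[o,o+[0,0,.017]])-[340,110])*6).round())
cv2.imwrite("pics/s6.png",cv2.resize(c["color"][110:200,340:440],None,fx=6,fy=6,interpolation=2))
E
```

```text
6.95 [0.4724 0.2916 0.0689] w 0.0 F [-1.14 -0.13  1.02]
tool x heading - board yaw deg 0.89
L [0.472  0.2714 0.088 ] tool mm [ -2.   20.2 -18.9]
R [ 0.4976 -0.1307  0.088 ] tool mm [ -8.3 423.1 -15.1]
[[453. 342.]
 [458. 320.]]
```

View pics/s6.png

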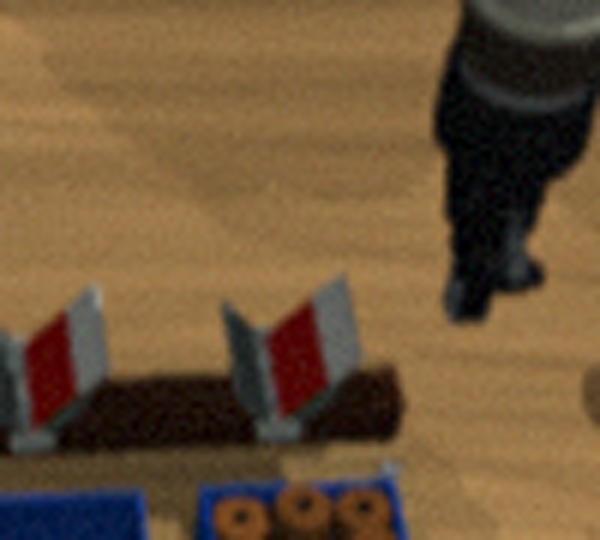

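Tip is at (467,320), which agrees with TCP+17 mm, so the real tip height is about 86 mm: above the 80 mm cheek and on the white edge band. Slow sweep, watching force.

Request:
play_rows:
  deltas: [0,0,0.2,0,0,0,0,0.2,0,0,0,0,0.1,0,0,0,0,0.07,0,0,0,0,0.07,0,0,0,0,0.07,0,0,0,0,0.07,0,0]

```text
clock: 7.88
eef_pos: [0.4791, 0.2425, 0.0734]
tool_rot: [0.999, 0.039, 0.002, 0.003]
ft_force: [0.2, -1.0, -0.1]
grip_width: 0.0
```

```bash
python3 st.py
```

```text
7.875 [0.4791 0.2425 0.0734] w 0.0 F [ 0.21 -1.01 -0.09]
tool x heading - board yaw deg 0.82
L [0.472  0.2714 0.088 ] tool mm [ -4.8 -29.3 -14.8]
R [ 0.4976 -0.1307  0.088 ] tool mm [-10.5 373.6 -12.2]
```

Request:
play_rows:
  deltas: [0,0,0.07,0,0,0,0,0.07,0,0,0,0,0.07,0,0]

```text
clock: 8.25
eef_pos: [0.4799, 0.2356, 0.0769]
tool_rot: [0.999, 0.041, 0.002, -0.004]
ft_force: [-4.0, 5.1, 7.7]
grip_width: 0.0
```

Contact pushes up and back (7.7 N and 5 N): the tip is riding on the top of the tag's edge, a bit too high. Back off, go lower.

Request:
play_rows:
  deltas: [0,0,-0.2,0,0,0,0,-0.2,0,0,0,0,0,0.1,0,0,0,0,0,0]

```text
clock: 8.75
eef_pos: [0.4776, 0.2608, 0.0701]
tool_rot: [0.999, 0.041, 0.002, -0.003]
ft_force: [0.4, 0.5, -0.6]
grip_width: -0.0
```

```bash
python3 st.py
python3 - <<'E'
from h import *
from workcell import vision,bot
c=vision.camera("scene");o=bot.get_obs()["eef_pos"];w=vision.camera("wrist")["color"][60:300,200:440]
print(((proj(c,[o,o+[0,0,.019]])-[340,110])*4).round())
a=cv2.resize(c["color"][110:200,340:440],None,fx=4,fy=4,interpolation=2);w=cv2.resize(w,(360,360),interpolation=2)
cv2.imwrite("pics/s7.png",np.hstack([a,w]))
E
```

```text
8.75 [0.4776 0.2608 0.0701] w -0.0 F [ 0.45  0.47 -0.57]
tool x heading - board yaw deg 1.08
L [0.472  0.2714 0.088 ] tool mm [ -4.6 -11.2 -17.8]
R [ 0.4976 -0.1307  0.088 ] tool mm [-12.2 391.7 -20.2]
[[263. 232.]
 [267. 215.]]
```

View pics/s7.png

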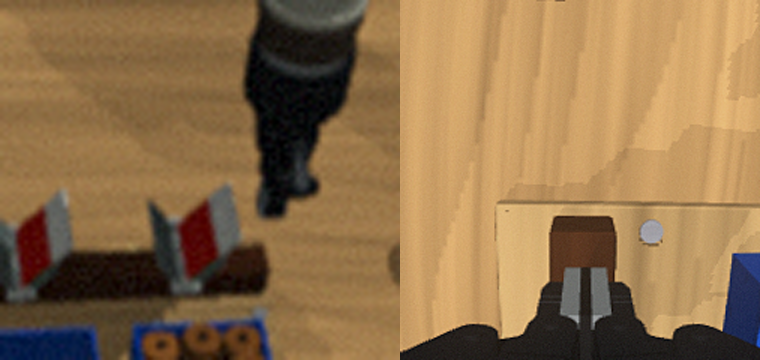

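The crop shows the tip at (272,215), tag unmoved, so the tip height is about TCP+18 mm. Go 8 mm lower and sweep again with small rows.

Request:
play_rows:
  deltas: [0,0,0,0.14,0,0,0,0.1,0.02,0,0,0,0.06,0.02,0,0,0,0.06,0.01,0,0,0,0.06,0.01,0]

```text
clock: 9.48
eef_pos: [0.4798, 0.2423, 0.0577]
tool_rot: [0.999, 0.04, 0.002, -0.003]
ft_force: [-0.7, 0.1, 0.9]
grip_width: 0.0001
```

Request:
play_rows:
  deltas: [0,0,0.06,0.01,0,0,0,0.06,0.01,0]

```text
clock: 9.72
eef_pos: [0.4807, 0.2347, 0.0568]
tool_rot: [0.999, 0.04, 0.003, -0.003]
ft_force: [-0.2, 0.6, 0.5]
grip_width: 0.0003
```

Request:
play_rows:
  deltas: [0,0,0.06,0.01,0,0,0,0.06,0.01,0]

```text
clock: 9.98
eef_pos: [0.4813, 0.227, 0.0555]
tool_rot: [0.999, 0.04, 0.003, -0.003]
ft_force: [-0.4, -0.2, -0.2]
grip_width: -0.0
```

No resistance and past the first contact point, so the tag is turning. Continue, drifting slightly up.

Request:
play_rows:
  deltas: [0,0,0.06,-0.03,0,0,0,0.06,-0.03,0,0,0,0.06,-0.03,0]

```text
clock: 10.35
eef_pos: [0.482, 0.2153, 0.0609]
tool_rot: [0.999, 0.04, 0.003, -0.003]
ft_force: [0.3, 0.4, 0.2]
grip_width: 0.0006
```

Request:
play_rows:
  deltas: [0,0,0.07,0,0,0,0,0.07,0,0,0,0,0.07,0,0,0,0,0.07,0,0]

```text
clock: 10.85
eef_pos: [0.4836, 0.1974, 0.0611]
tool_rot: [0.999, 0.04, 0.003, -0.003]
ft_force: [-0.4, -0.2, -1.1]
grip_width: -0.0
```

```bash
python3 st.py
python3 - <<'E'
from h import *
from workcell import vision,bot
c=vision.camera("scene");w=vision.camera("wrist")["color"][60:300,200:440]
a=cv2.resize(c["color"][110:200,340:440],None,fx=4,fy=4,interpolation=2);w=cv2.resize(w,(360,360),interpolation=2)
cv2.imwrite("pics/s8.png",np.hstack([a,w]))
E
```

```text
10.85 [0.4836 0.1974 0.0611] w -0.0 F [-0.38 -0.21 -1.14]
tool x heading - board yaw deg 0.98
L [0.472  0.2714 0.088 ] tool mm [ -5.4 -74.9 -26.5]
R [ 0.4976 -0.1307  0.088 ] tool mm [-12.3 328.  -29. ]
```

View pics/s8.png

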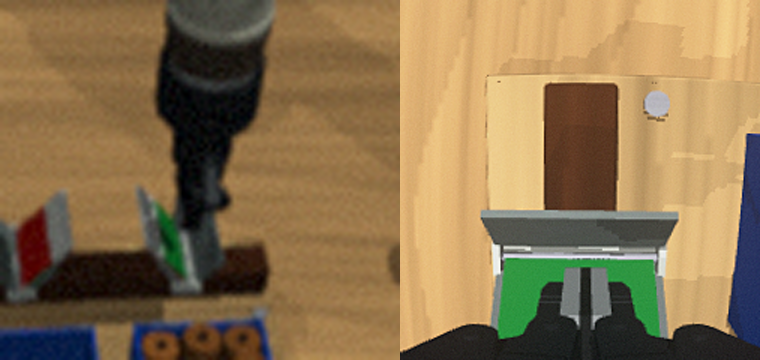

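Wheels tag is over: green face at (165,240), finger standing free in front of it. Now lift and travel to the balls tag.

Request:
play_rows:
  deltas: [0,0,0,-0.3,0,0,0,0,-0.4,0,0,0,0,-0.5,0,0,0,0,-0.3,0,0,0,0.5,0,0,0,0,0.6,0,0,0,0,0.6,0,0,0,0,0.6,0,0,0,0,0.6,0,0,0,0,0.6,0,0,0,0,0.6,0,0,0,0,0,0,0]

```text
clock: 12.45
eef_pos: [0.5045, -0.0543, 0.1524]
tool_rot: [0.999, 0.042, 0.004, -0.004]
ft_force: [0.5, 0.3, 0.5]
grip_width: -0.0001
```

```bash
python3 st.py
```

```text
12.45 [ 0.5045 -0.0543  0.1524] w -0.0 F [0.49 0.3  0.52]
tool x heading - board yaw deg 1.17
L [0.472  0.2714 0.088 ] tool mm [  -5.6 -326.9   66.6]
R [ 0.4976 -0.1307  0.088 ] tool mm [-13.8  76.   63.7]
```

Request:
play_rows:
  deltas: [0,-0.07,0.5,0,1,0,-0.06,0.5,0,0,0,0,0.25,0,0,0,0,0,0,0]

```text
clock: 12.95
eef_pos: [0.5026, -0.1285, 0.1516]
tool_rot: [0.999, 0.035, 0.004, -0.005]
ft_force: [0.8, 0.8, 0.4]
grip_width: 0.0001
```

```bash
python3 st.py
python3 - <<'E'
from h import *
from workcell import vision
c=vision.camera("top");p=np.load("p.npy");c2=vision.camera("wrist")
# wrist: row profile along the column through tag middle -> y of bright edge at z=.098
K=c2["intrinsics"];R=cv2.Rodrigues(c2["rvec"])[0];o=-R.T@c2["tvec"].ravel()
def ray(u,v,z):
    d=np.array([u-K[0,2],v-K[1,2]]);r=np.hypot(*d);th=r/K[0,0];q=R.T@np.r_[np.sin(th)*d/r,np.cos(th)];return o+q*(z-o[2])/q[2]
for u in (285,355):
  for v in range(60,300,8):
    w=ray(u,v,.098);b=(w[:2]-p[:2])@np.array([[np.cos(p[2]),-np.sin(p[2])],[np.sin(p[2]),np.cos(p[2])]])
    print(u,v,(b*1000).round().astype(int),c2["color"][v,u-2:u+3].mean(0).round().astype(int))
E
```

```text
12.95 [ 0.5026 -0.1285  0.1516] w 0.0 F [0.78 0.77 0.45]
tool x heading - board yaw deg 0.32
L [0.472  0.2714 0.088 ] tool mm [  -3.4 -400.4   67.4]
R [ 0.4976 -0.1307  0.088 ] tool mm [-5.7  2.5 63.5]
285 60 [-96 -18] [132 194 230]
285 68 [-96 -24] [131 194 229]
285 76 [-96 -30] [131 193 229]
285 84 [-96 -36] [130 193 229]
285 92 [-96 -42] [144 144 133]
285 100 [-96 -48] [74 81 81]
285 108 [-96 -53] [76 82 78]
285 116 [-96 -59] [107 115 118]
285 124 [-96 -65] [212 213 212]
285 132 [-96 -71] [132 148 136]
285 140 [-96 -76] [113 139 106]
285 148 [-96 -82] [ 97 142  90]
285 156 [-96 -88] [188 200 202]
285 164 [-96 -94] [213 223 226]
285 172 [ -96 -100] [184 192 195]
285 180 [ -96 -105] [132 196 231]
285 188 [ -96 -111] [133 195 231]
285 196 [ -97 -117] [133 195 232]
285 204 [ -97 -123] [130 194 231]
285 212 [ -97 -130] [132 195 231]
285 220 [ -97 -136] [130 194 230]
285 228 [ -97 -142] [131 194 231]
285 236 [ -97 -149] [130 193 230]
285 244 [ -98 -155] [120 188 229]
285 252 [ -98 -162] [115 132 144]
285 260 [ -98 -169] [168 209 233]
285 268 [ -98 -176] [155 203 229]
285 276 [ -99 -183]
[... 340 characters left out ...]
4 151  57]
355 132 [-46 -70] [ 68 151  56]
355 140 [-46 -76] [ 68 150  55]
355 148 [-46 -82] [ 67 150  55]
355 156 [-46 -88] [216 224 225]
355 164 [-46 -93] [218 225 225]
355 172 [-46 -99] [182 188 192]
355 180 [ -45 -105] [ 77 112 138]
355 188 [ -45 -111] [ 75 109 137]
355 196 [ -45 -117] [ 74 110 136]
355 204 [ -45 -123] [ 73 108 135]
355 212 [ -45 -129] [ 72 109 137]
355 220 [ -44 -136] [ 77 115 142]
355 228 [ -44 -142] [116 174 212]
355 236 [ -44 -149] [116 172 211]
355 244 [ -44 -155] [ 96 163 206]
355 252 [ -43 -162] [120 126 130]
355 260 [ -43 -169] [ 55  61 102]
355 268 [ -43 -176] [77 80 82]
355 276 [ -42 -183] [33 36 40]
355 284 [ -42 -191] [36 37 41]
355 292 [ -42 -198] [33 32 35]
```

Gap edges measured at board y -102 and -158 mm (expected -101 and -158), and the TCP is at -129, centred. Descend.

Request:
play_rows:
  deltas: [0,0,0,0.4,0,0,0,0,0.4,0,0,0,0,0.3,0,0,0,0,0.2,0,0,0,0,0.12,0,0,0,0,0,0]

```text
clock: 13.8
eef_pos: [0.505, -0.1208, 0.0652]
tool_rot: [0.999, 0.039, 0.005, -0.006]
ft_force: [-0.3, 1.3, 0.1]
grip_width: 0.0004
```

```bash
python3 st.py
```

```text
13.8 [ 0.505  -0.1208  0.0652] w 0.0 F [-0.3   1.27  0.12]
tool x heading - board yaw deg 0.88
L [0.472  0.2714 0.088 ] tool mm [  -1.8 -393.8  -18.5]
R [ 0.4976 -0.1307  0.088 ] tool mm [ -7.9   9.1 -23. ]
```

Request:
play_rows:
  deltas: [0,0,0.15,0.1,0,0,0,0.06,0.03,0,0,0,0.06,0.01,0,0,0,0.06,0.01,0]

```text
clock: 14.3
eef_pos: [0.5082, -0.1424, 0.0571]
tool_rot: [0.999, 0.039, 0.007, -0.005]
ft_force: [0.4, -0.3, -0.1]
grip_width: -0.0001
```

Request:
play_rows:
  deltas: [0,0,0.06,0.01,0,0,0,0.06,0.01,0]

```text
clock: 14.55
eef_pos: [0.509, -0.1502, 0.056]
tool_rot: [0.999, 0.039, 0.007, -0.005]
ft_force: [-0.4, -0.2, 0.1]
grip_width: 0.0002
```

Request:
play_rows:
  deltas: [0,0,0.06,0.01,0,0,0,0.06,0,0]

```text
clock: 14.8
eef_pos: [0.5096, -0.1578, 0.0553]
tool_rot: [0.999, 0.039, 0.007, -0.005]
ft_force: [-0.1, 0.6, -0.1]
grip_width: 0.0001
```

Same signature as on the left (y about hinge +36, no force). Continue identically.

Request:
play_rows:
  deltas: [0,0,0.06,-0.01,0,0,0,0.06,-0.03,0,0,0,0.06,-0.03,0,0,0,0.06,-0.02,0]

```text
clock: 15.3
eef_pos: [0.5107, -0.1733, 0.0609]
tool_rot: [0.999, 0.039, 0.007, -0.005]
ft_force: [-0.6, 0.6, -0.4]
grip_width: 0.0004
```

Request:
play_rows:
  deltas: [0,0,0.07,0,0,0,0,0.07,0,0,0,0,0.07,0,0,0,0,0.07,0,0,0,0,0,0,0]

```text
clock: 15.92
eef_pos: [0.5122, -0.1916, 0.0608]
tool_rot: [0.999, 0.039, 0.007, -0.005]
ft_force: [0.5, 0.9, -0.7]
grip_width: 0.0001
```

```bash
python3 st.py
python3 - <<'E'
from h import *
from workcell import vision
c=vision.camera("scene")["color"];d=pickle.load(open("c0.pkl","rb"));p=np.load("p.npy")
h=cv2.cvtColor(c,cv2.COLOR_BGR2HSV)[145:200,230:440]
for n,m in {"green":(h[...,0]>50)&(h[...,0]<80)&(h[...,1]>120)&(h[...,2]>40),"red":((h[...,0]<4)|(h[...,0]>174))&(h[...,1]>170)&(h[...,2]>60)}.items():
    k,_,s,ce=cv2.connectedComponentsWithStats(m.astype(np.uint8));print(n,[(int(s[i,4]),(ce[i]+[230,145]).round().tolist()) for i in range(1,k) if s[i,4]>15])
print(proj(d["scene"],b2w(p,[[-.075,y,.075] for y in(.195,.065,-.065,-.195)])).round().tolist())
E
```

```text
15.925 [ 0.5122 -0.1916  0.0608] w 0.0 F [ 0.46  0.9  -0.66]
tool x heading - board yaw deg 0.82
L [0.472  0.2714 0.088 ] tool mm [  -3.7 -465.   -22.9]
R [ 0.4976 -0.1307  0.088 ] tool mm [ -9.4 -62.1 -26.8]
green [(53, [382.0, 171.0]), (89, [300.0, 174.0]), (77, [258.0, 177.0])]
red [(89, [348.0, 171.0])]
[[385.0, 167.0], [344.0, 168.0], [302.0, 170.0], [260.0, 172.0]]
```

Green, red, green, green, as wanted. Lift clear and check.

Request:
play_rows:
  deltas: [0,0,0,-0.3,0,0,0,0,-0.4,0,0,0,0,-0.5,0,0,0,0,-0.5,0,0,-0.5,0,-0.3,0,0,-0.6,0,0,0,0,-0.6,0,0,0,0,0,0,0,0,0,0,0,0,0]

```text
clock: 17.1
eef_pos: [0.4066, -0.1996, 0.183]
tool_rot: [0.999, 0.04, 0.007, -0.005]
ft_force: [-0.1, 0.5, -0.6]
grip_width: 0.0001
```

```bash
python3 st.py
python3 - <<'E'
from workcell import vision
import cv2
c=vision.camera("scene")["color"]
cv2.imwrite("pics/s9.png",cv2.resize(c[130:250,225:485],None,fx=3,fy=3,interpolation=2))
E
```

```text
17.1 [ 0.4066 -0.1996  0.183 ] w 0.0 F [-0.09  0.53 -0.57]
tool x heading - board yaw deg 0.98
L [0.472  0.2714 0.088 ] tool mm [ 101.8 -463.3  101. ]
R [ 0.4976 -0.1307  0.088 ] tool mm [ 94.8 -60.4  97. ]
```

View pics/s9.png

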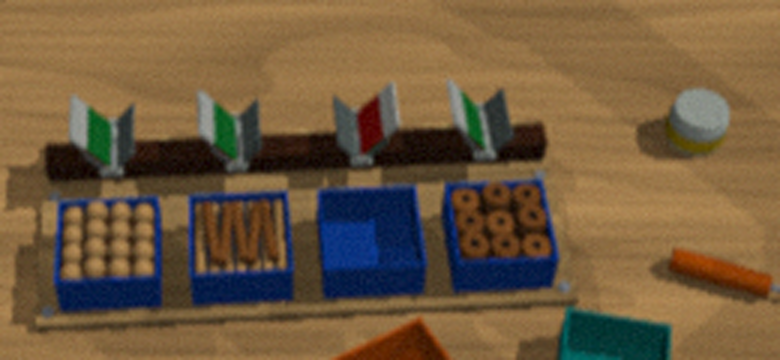

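The final view shows green tags at (100,135), (222,125) and (470,120), red at (370,120) over the empty bin, and the bins unmoved. Handing in.

```bash
python3 -c "
from workcell import ticket
print(ticket.job_done())"
```

```text
the job is handed in; nothing more can be done
None
```

I pushed over the two wrong tags, in front of the wheels bin and the balls bin, so both now show green, and handed the job in at about 17 s on the clock. The dowels tag was already green and the empty bin's tag already red, so I left those alone.

**Last checks:** The final scene picture shows green on the three full bins and red on the empty one. The bins, tin and screwdriver look unmoved. The chisel was outside that picture, but the arm never went near it. The arm is well clear and the force reading is close to zero.

**What failed or disagreed on the way:**
- **Missed sweep:** My first pass over the wheels tag went above it and moved nothing. In the camera images the fingertips sat about 17–19 mm higher than the TCP reading. I corrected for that but did not find the cause.
- **Hard contact:** On the second pass the tip rode on top of the tag's edge. When that move ended, the wrist force read about 10 N, under the 15 N limit. Force is only reported at the end of each move, so a brief higher peak can't be ruled out.
- **Later pushes:** After I backed off and came in lower, both pushes that turned the tags read 1.3 N or less.
- **Board position:** My board estimate was about 6 mm off in x, which made no difference to the pushes.

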